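Open the control box's door and hold it up

TASK

The machine control box lying on its back on the bench is shut, but its quarter-turn catch may or may not have caught. Before turning the knob, give the door a firm tug upwards by its bow handle to find out; if it is caught, do not wrench it but turn the black knob anticlockwise to free it. Then swing the door up to at least 45 degrees and finish still holding it there in the gripper so that the electrician can see inside (nothing else keeps it up), and leave the tools and parts round the box alone.

Things in the scene. Friction and masses are not known exactly. Their poses are not given: they have to be found in the camera images.
- box_shell: Grey sheet-steel control box on its back, fixed to the bench: 256 (x) by 352 (y) by 115 mm high without its door; small lugs stand out to y = +-195 mm. Origin: centre of the underside, on the bench. Its x axis points from the front edge (handle and knob side, nearer the robot) to the hinged edge; y to its left.
- door (a joint): Door hinge, rad: 0 shut, grows as the front edge swings up, stop at 1.4. Grey panel 264 by 360 by 4 mm, top face 121 mm above the bench, 0.6 to 1.2 kg: 3 to 6.5 N to lift at the handle; falls shut when let go. Caught, it has 0.02 rad of play (4 to 5 mm at the handle), then a springy stop (50 N at 0.045 rad); not caught, it just swings up. Nothing outside shows which.
- door_hinge (a point): Middle of the hinge line (parallel to the box's y), in the box frame at x 134, y 0, z 117 mm.
- door_handle (a point): Centre of the bar of the steel bow handle on the door: round bar 10 mm thick along the box's y, about 90 mm clear between its legs, 38 mm above the door's top face. Door shut: x -88, y +60, z 159 mm in the box frame. Moves with the door: 222 mm from the hinge line along the panel, 42 mm above that line.
- knob (a joint): Angle of the catch's knob, rad: 0 = its tongue points square to the front edge; grows anticlockwise seen from above, stop at 1.57. Starts at 0 to 0.25; stays where left (friction 0.08 N m). Above 1.2 the tongue is always clear; near 0 it holds the door only if the hidden keeper inside stands over it.
- knob_grip (a point): Point on the axis of the black fluted round knob, 22 mm above the door's top face: the height to grip. Knob 36 to 39 mm across, from 4 to 34 mm above the door, on a flat steel collar 46 mm across. Door shut: x -88, y -90, z 143 mm in the box frame.
- screwdriver: Bystander: screwdriver with black handle, 200 mm, lying in front of the box. Origin under its middle.
- contactor: Bystander: spare contactor, black and grey block 75 by 45 by 78 mm high, in front of the box. Origin under its centre.
- tape_roll: Bystander: roll of black tape, 68 mm across, 19 mm high, left of the box. Origin under its centre.
- multimeter: Bystander: grey hand multimeter lying on its back, 165 by 80 by 47 mm, right of the box. Origin under its centre.
- pliers: Bystander: pliers with black grips, 180 mm, behind the hinged edge. Origin near the rivet, underside.
- screw_tray: Bystander: small open steel tray of screws, 85 by 115 by 32 mm, left of the box. Origin under its centre.
- mug: Bystander: white mug, 80 mm across, 92 mm high, at the right. Origin under its centre.

How it is judged:
On the way, in this order (a step that is already met when the one before it is completed fails the run):
1. the door has been tugged up to learn whether it is caught, before the knob is turned (door above 0.007 rad, knob still below 0.6 rad) (value of joint door above 0.007 rad and value of joint knob below 0.6 rad), for 0.05 s.
2. the door has been swung up past 40 degrees (value of joint door above 0.7 rad), for 0.2 s.
At the end, for the whole second after the job is handed in: The door stands open at 0.7 rad (40 degrees) or more, still (below 0.1 rad/s), held by the fingers (more than 1 N between them and the door), with none of the bystanders touching it (value of joint door above 0.7 rad and velocity of joint door between -0.1 and 0.1 rad/s and contact force between the fingers and door above 1 N and contact force between each of screwdriver, contactor, tape_roll, multimeter, pliers, screw_tray, mug and door below 0.3 N); the arm keeps its last pose, push and grip.
It fails at once if the door was wrenched against its catch (more than 50 N between the door with its knob and the box) (contact force between box_shell and door above 50 N).
It fails at once if a bystander was moved by more than 40 mm (distance of any of screwdriver, contactor, tape_roll, multimeter, pliers, screw_tray, mug from where it was at the start of the episode above 0.04 m).
It also fails if it takes over 58 s, if anything falls off the work surface, if the arm or the gripper's body presses on something with over 40 N, if the wrist force passes 120 N, or if a joint passes its speed limit or range.

ROBOT

A 6-joint arm with a two-finger parallel gripper is mounted at the origin on the work surface. World frame = base frame: x ahead of the robot, y to its left, z up, the work surface at z = 0. Lengths are in m, angles in rad, forces in N, time in s.
With the tool pointing down it reaches from about 0.225 to 0.875 m from the base axis. Payload 3.4 kg.
Tool frame: the origin (TCP) lies at the very end of the fingers, on their centre line; the grasp point (between the pads) lies 19 mm behind it; x points along the fingers, y is the direction in which the jaws open and shut, and the axes are right-handed (so a half turn about x gives the same grasp; the last joint's range is limited). The gripper opens to 85 mm and grips with 20 to 120 N. Pads are 22 mm wide; open, the fingers measure 114 mm over their backs; the gripper's body (76 mm by 85 mm) begins 54 mm behind the grasp point. The pads swing forward as they close: fully open they stand 13 mm farther back than shut.
Start: joints at [1.101, 0.276, 1.505, -0, 1.361, -0.121], TCP at [0.197, 0.54, 0.231] pointing down, gripper open.
Joint ranges: [-2.89, 2.89], [-0.75, 2.08], [0.22, 2.7], [-1.18, 4.32], [0.11, 2.71], [-2.7, 2.7]. Speed limits (rad/s): [2.57, 2.57, 3.14, 3.14, 3.14, 3.14].

INTERFACE

Orientations are given as a unit quaternion [w, x, y, z].
In Python, from rig import manip gives the robot as it stands. The module is installed in compiled form; this text tells all that it offers.
- The arm moves only by the tool play_rows, never from a script. Its argument "plan" is a list that holds one entry, the list of rows, each a list of 5 numbers: the closure, from 0 (fully open) to 1 (shut), then the shift along the tool's x, y, z in m, then the turn about the tool's x in degrees. A call has 1 to 12 rows; each row is the pose to reach, as a shift and turn from the pose measured when the call began, along the tool's axes at that moment; what a row does not reach only later rows make up. A row lasts 1/10 s, in which the tool goes at most 50 mm and 8.59 degrees, less where a joint would pass 70% of its speed; a pose out of reach is approached as far as the arm can. A call with a gripper value outside its range is refused whole. The fingers move at their own pace and stop on an object; "grip_force" is the grip in N (left out, the last holds). Time passes only in rows, so rows that repeat a pose let the fingers close. It gives the time, the measured TCP pose, the force and the opening at its end, in the units of the state.
- manip.get_state(): the state, without advancing time (a new reading comes with each control period).
- manip.get_image(name): name is "side" or "top"; returns (picture, depth): 420x560x3 uint8, red, green, blue; 420x560 float32, m along the optical axis (not along the pixel's ray), 0 where there is no reading.
- manip.camera_params(name): a dict with "intrinsics" (3x3 intrinsics, pixels), "R" (3x3) and "t" (3): a world point X has camera coordinates R X + t. Camera axes: x right, y down, z forward; pixel columns grow to the right and rows downward; lengths in m; the calibration is good to about 2 mm. A picture is of the moment at which its call begins. camera_params takes no time and is no camera call.
- manip.sign_off(): hands the job in, once; it reports no verdict.
The state is a dict: "clock": time; "qpos": joint angles; "qd": joint speeds; "effort": joint torques, N m; "position": TCP position; "ee_rot": TCP orientation; "contact_force": force on the tool from outside, world axes, zero at the start; "moment": the same for the moment, N m; "width": finger opening in m.
Only numpy, scipy, OpenCV 4.12 (cv2) and the standard library are available. Lean on these libraries where they do the work, as an engineer would, in place of code of your own. Each camera call takes 0.05 s, during which the arm holds its last target.

## Working session

There is one attempt and no reset: what is moved stays moved. The work goes in short steps, Python scripts to look and compute and a tool call to move; the robot and the scene stay as the last step left them, time stands still between calls to the robot, and variables do not carry over. Pictures are saved under pics/ and viewed, and the job is handed in when it is done.

Besides the shell and the picture viewer there is one more tool, called as name(argument=value, ...) on one line, values as JSON. play_rows: Moves the arm, as the interface text tells. Its arguments: {"type":"object","properties":{"plan":{"type":"array","items":{"type":"array","items":{"type":"array","items":{"type":"number"}}}},"grip_force":{"type":"number"}},"required":["plan"]}

```bash
mkdir -p pics; python3 - <<'E'
from rig import manip
import cv2,numpy as np
s=manip.get_state(); print(s)
for n in("side","top"):
    p,d=manip.get_image(n); cv2.imwrite(f"pics/{n}0.png",p[:,:,::-1]); np.save(f"pics/{n}0d.npy",d)
    c=manip.camera_params(n); print(n,c["intrinsics"],c["R"],c["t"])
E
```

```text
{'clock': 0.0, 'qpos': array([ 1.10096169e+00,  2.76589339e-01,  1.50619364e+00, -2.16311903e-05,
        1.36070628e+00, -1.21020457e-01]), 'qd': array([-0.00191032,  0.00028014,  0.00026575, -0.00107724, -0.00178477,
        0.00019896]), 'effort': array([-1.62523771e-03, -4.16770005e+01, -2.45802158e+01, -4.85433120e-04,
        1.11640131e-02, -1.13160340e-05]), 'position': array([0.19629215, 0.53985834, 0.23041884]), 'ee_rot': array([ 0.69619158,  0.12205486,  0.69656773, -0.12334222]), 'contact_force': array([-0.37065079,  0.16043344, -0.05202272]), 'moment': array([ 0.00083369, -0.03361317, -0.02984081]), 'width': 0.08544807969936258}
side [[517.4184683    0.         277.97992289]
 [  0.         517.4184683  213.26940418]
 [  0.           0.           1.        ]] [[ 0.93150054 -0.36353029  0.01234827]
 [-0.19436975 -0.52616873 -0.82786887]
 [ 0.30745268  0.76876017 -0.56078574]] [-0.54137312  0.18305297  1.34356258]
top [[414.47211598   0.         283.14409975]
 [  0.         414.47211598 213.67948357]
 [  0.           0.           1.        ]] [[-0.02474643 -0.99952433  0.01840461]
 [-0.98014359  0.02063526 -0.19721239]
 [ 0.1967388  -0.02291946 -0.98018801]] [-0.04454783  0.57419016  1.00923057]
```

View pics/top0.png

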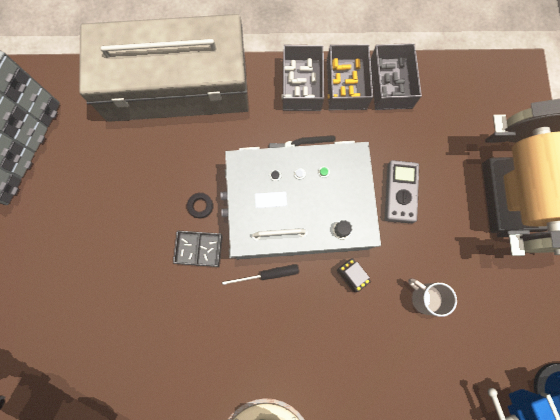

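View pics/side0.png

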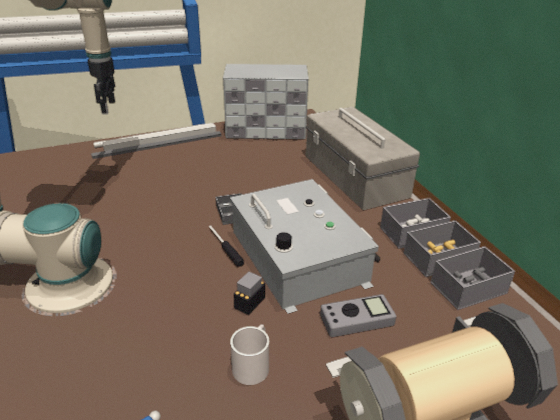

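The top view shows the box with door corners near (225,149), (368,143), (380,247), (230,256). The handle bar runs from (254,234) to (303,234) and the knob is at (343,229). The contactor is at (355,275) and the screwdriver at (262,275).

```bash
cat > h.py <<'E'
import numpy as np,cv2
from rig import manip
def ray(n,u,v,z):
    c=manip.camera_params(n);R,t,K=c["R"],c["t"],c["intrinsics"]
    d=R.T@np.linalg.solve(K,[u,v,1.]);o=-R.T@t
    return o+d*(z-o[2])/d[2]
def cloud(n,d):
    c=manip.camera_params(n);R,t,K=c["R"],c["t"],c["intrinsics"]
    v,u=np.mgrid[:420,:560];P=np.stack([(u-K[0,2])/K[0,0]*d,(v-K[1,2])/K[1,1]*d,d],-1)
    return (P-t)@R
def proj(n,X):
    c=manip.camera_params(n);p=c["intrinsics"]@(c["R"]@np.asarray(X)+c["t"]);return p[:2]/p[2]
E
python3 - <<'E'
from h import *
d=np.load("pics/top0d.npy");W=cloud("top",d)
x0,x1,y0,y1=205,395,130,265
m=np.zeros(d.shape,np.uint8);Z=W[...,2]
m[y0:y1,x0:x1]=((Z>.108)&(Z<.134))[y0:y1,x0:x1]&(d[y0:y1,x0:x1]>0)
m=cv2.morphologyEx(m,cv2.MORPH_OPEN,np.ones((5,5)))
pts=W[m>0];print("door z med",np.median(pts[:,2]))
r=cv2.minAreaRect(pts[:,:2].astype(np.float32)*1000);print(r,cv2.boxPoints(r))
for nm,zr,(a,b,c,e) in(("handle",(.145,.18),(245,312,222,245)),("knob",(.143,.18),(325,360,215,245))):
    k=np.zeros(d.shape,bool);k[c:e,a:b]=True;k&=(Z>zr[0])&(Z<zr[1])
    q=W[k];print(nm,len(q),q.mean(0),q.min(0),q.max(0));r=cv2.minAreaRect(q[:,:2].astype(np.float32)*1000);print(r)
p=cv2.imread("pics/top0.png");cv2.imwrite("pics/topz.png",cv2.resize(p[125:305,200:440],None,fx=3.3,fy=3.3,interpolation=cv2.INTER_CUBIC))
p=cv2.imread("pics/side0.png");cv2.imwrite("pics/sidez.png",cv2.resize(p[160:340,190:430],None,fx=3.3,fy=3.3,interpolation=cv2.INTER_CUBIC))
E
```

```text
door z med 0.12110331574077898
((604.6416015625, -102.00114440917969), (270.8463134765625, 360.5135498046875), 2.7800369262695312) [[ 460.635      71.47523 ]
 [ 478.1206   -288.61404 ]
 [ 748.6482   -275.4775  ]
 [ 731.1626     84.611755]]
handle 223 [ 0.50999027 -0.04548071  0.16157412] [ 0.50313797 -0.10550489  0.145274  ] [0.51671499 0.01321408 0.16857454]
((510.5940856933594, -46.1423225402832), (10.275959014892578, 119.09614562988281), 2.755491018295288)
knob 208 [ 0.51712346 -0.19508651  0.15426369] [ 0.49935118 -0.21511695  0.14302183] [ 0.53648529 -0.17711774  0.16008786]
((518.531005859375, -195.26731872558594), (36.85809326171875, 37.8433952331543), 9.127299308776855)
```

View pics/topz.png

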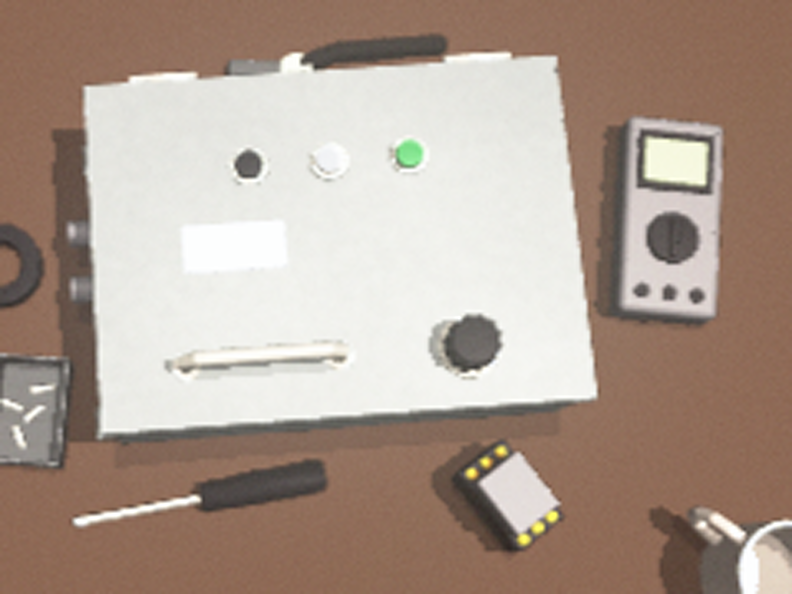

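View pics/sidez.png

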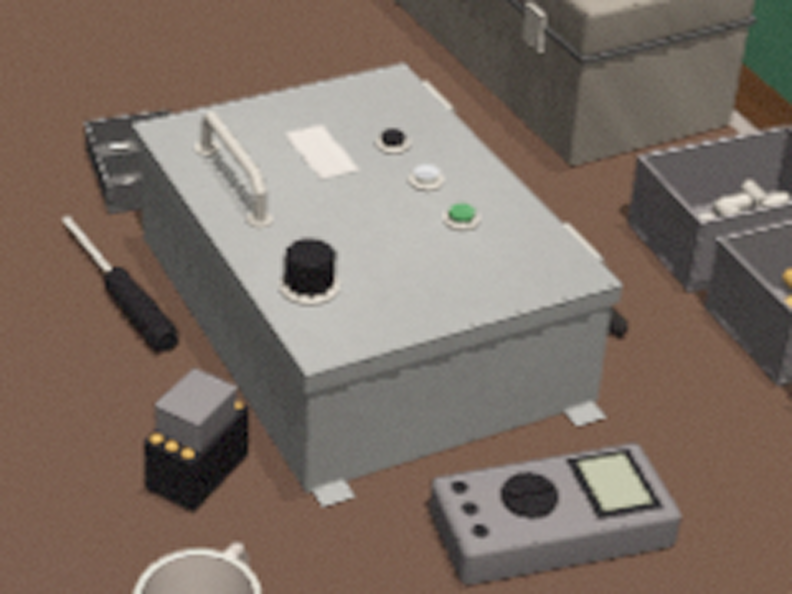

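```bash
cat >> h.py <<'E'
from scipy.spatial.transform import Rotation as Ro
YAW=np.radians(2.77);B=np.array([[np.cos(YAW),-np.sin(YAW),0],[np.sin(YAW),np.cos(YAW),0],[0,0,1]])
C=np.array([.6014,-.1017,0])
def box(x,y,z): return C+B@(np.array([x,y,z])/1000)
def hand(th): c,s=np.cos(th),np.sin(th); return box(134-222*c+42*s,60,117+222*s+42*c)
def tool(s=None):
    s=s or manip.get_state();q=s["ee_rot"];return s["position"],Ro.from_quat([q[1],q[2],q[3],q[0]]).as_matrix()
def shift(X): # world TCP target -> tool shift
    p,R=tool();return np.round(R.T@(np.asarray(X)-p)*1000,1)
def turn(): # turn about tool x bringing tool y along +-box x
    p,R=tool();b=R.T@B[:,0];a=np.degrees(np.arctan2(b[2],b[1]));return a
E
python3 - <<'E'
from h import *
p,R=tool();print(p,R.round(3));print(turn(),hand(0),box(-88,-90,143))
h=hand(0)
for z in(.25,.139):print(shift([h[0],h[1],z]))
for t in(.02,.7,.8,.85):print(t,hand(t))
for n in("top","side"):print(n,proj(n,h),proj(n,box(-88,-90,155)))
E
```

```text
[0.19629584 0.53994562 0.23051777] [[-0.001  0.342  0.94 ]
 [-0.001  0.94  -0.342]
 [-1.    -0.002 -0.   ]]
67.24655219423275 [ 0.51060321 -0.04602286  0.159     ] [ 0.51785223 -0.1958476   0.143     ]
[ -18.8 -443.3  495.6]
[  92.2 -443.1  495.7]
0.02 [ 0.51148652 -0.04598013  0.1634313 ]
0.7 [ 0.58977278 -0.04219238  0.2921397 ]
0.8 [ 0.60794941 -0.04131293  0.30551473]
0.85 [ 0.61751567 -0.04085008  0.31150354]
top [279.56051134 231.65757242] [343.89283069 227.44745102]
side [260.28700994 204.39201143] [283.75280937 236.63054265]
```

play_rows(plan=[[[0,-0.004,-0.044,0.05,6.7],[0,-0.006,-0.083,0.093,13],[0,-0.008,-0.12,0.134,20],[0,-0.01,-0.155,0.173,27],[0,-0.012,-0.19,0.212,33],[0,-0.014,-0.225,0.251,40],[0,-0.016,-0.26,0.29,46],[0,-0.018,-0.29,0.324,52],[0,-0.019,-0.32,0.358,58],[0,-0.019,-0.35,0.39,64],[0,-0.019,-0.38,0.425,67.2],[0,-0.019,-0.41,0.458,67.2]]])

```text
clock: 1.3
position: [0.4798, 0.0097, 0.2499]
ee_rot: [0.512, 0.487, 0.512, -0.488]
contact_force: [1.3, 2.0, -0.6]
width: 0.0854
```

```bash
cat > st.py <<'E'
from h import *
s=manip.get_state();p,R=tool();print(s["clock"],p.round(4),"q",s["qpos"].round(3),"F",s["contact_force"].round(1),"w",s["width"],"turn",turn());h=hand(0)
for z in(.25,.139):print(z,shift([h[0],h[1],z]))
E
python3 st.py
```

```text
1.3 [0.4798 0.0097 0.2499] q [-1.240e-01  1.210e-01  1.661e+00 -1.000e-03  1.360e+00 -1.710e-01] F [ 1.3  2.  -0.6] w 0.08537793332423206 turn -0.03697199094718075
0.25 [-0.  28.1 57.1]
0.139 [111.   28.2  57. ]
```

play_rows(plan=[[[0.5,0,0.02,0.035,0],[0.5,0,0.028,0.057,0],[0.5,0.03,0.028,0.057,0],[0.5,0.06,0.028,0.057,0],[0.5,0.085,0.028,0.057,0],[0.5,0.1,0.028,0.057,0],[0.5,0.1,0.028,0.057,0]]])

```text
clock: 2.0
position: [0.5082, -0.0456, 0.1474]
ee_rot: [0.51, 0.486, 0.514, -0.49]
contact_force: [0.3, -0.2, 0.6]
width: 0.0427
```

```bash
python3 st.py; python3 - <<'E'
from h import *
for n in("side","top"):
    p,d=manip.get_image(n); 
    a=p[150:270,190:350] if n=="side" else p[160:290,200:390]
    cv2.imwrite(f"pics/{n}1.png",cv2.resize(a[:,:,::-1],None,fx=4,fy=4,interpolation=cv2.INTER_CUBIC))
E
```

```text
2.0 [ 0.5082 -0.0456  0.1474] q [-2.250e-01  2.470e-01  1.768e+00 -1.000e-03  1.133e+00 -2.720e-01] F [ 0.3 -0.2  0.6] w 0.042683021251848204 turn -0.04795188909462155
0.25 [-102.6    1.6    0.5]
0.139 [8.4 2.4 0.5]
```

View pics/side1.png

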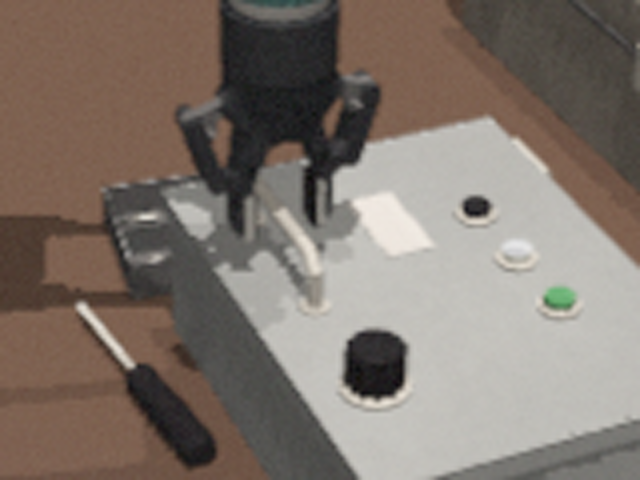

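The two fingers straddle the bar, at (245,210) and (318,205) in the crop, with the bar running (265,190)–(318,265) between them. Next I lower 8 mm and close.

play_rows(plan=[[[0.5,0.008,0.0024,0,0],[0.8,0.008,0.0024,0,0],[1,0.008,0.0024,0,0],[1,0.008,0.0024,0,0],[1,0.008,0.0024,0,0],[1,0.008,0.0024,0,0],[1,0.008,0.0024,0,0]]], grip_force=45)

```text
clock: 2.8
position: [0.5101, -0.046, 0.1423]
ee_rot: [0.511, 0.486, 0.513, -0.49]
contact_force: [-6.0, -0.6, 4.3]
width: 0.0086
```

```bash
python3 st.py
```

```text
2.8 [ 0.5101 -0.046   0.1423] q [-0.224  0.254  1.772 -0.003  1.121 -0.271] F [-6.  -0.6  4.3] w 0.00864142770983702 turn 0.0032424476342492506
0.25 [-107.7   -0.2    0.2]
0.139 [3.3 0.5 0. ]
```

play_rows(plan=[[[1,-0.001,0,0,0],[1,-0.002,0,0,0],[1,-0.003,0,0,0],[1,-0.004,0,0,0],[1,-0.005,0,0,0],[1,-0.006,0,0,0],[1,-0.006,0,0,0]]])

```text
clock: 3.5
position: [0.511, -0.046, 0.1476]
ee_rot: [0.511, 0.486, 0.513, -0.489]
contact_force: [4.9, -0.7, -12.3]
width: 0.0082
```

```bash
python3 st.py
```

```text
3.5 [ 0.511  -0.046   0.1476] q [-0.224  0.25   1.764 -0.003  1.133 -0.271] F [  4.9  -0.7 -12.3] w 0.00817830151085146 turn -0.00352327417615679
0.25 [-1.024e+02 -9.000e-01  1.000e-01]
0.139 [ 8.6 -0.3  0. ]
```

play_rows(plan=[[[1,-0.0015,0,0,0],[1,-0.0025,0,0,0],[1,-0.0025,0,0,0]]])

```text
clock: 3.8
position: [0.5111, -0.0459, 0.1483]
ee_rot: [0.511, 0.486, 0.513, -0.49]
contact_force: [6.5, -1.7, -18.3]
width: 0.008
```

```bash
python3 st.py
```

```text
3.8 [ 0.5111 -0.0459  0.1483] q [-0.224  0.25   1.762 -0.002  1.136 -0.271] F [  6.5  -1.7 -18.3] w 0.008024943757955207 turn -0.00777150144601031
0.25 [-1.017e+02 -1.100e+00  1.000e-01]
0.139 [ 9.3 -0.5  0.1]
```

The force climbs about 9 N per mm beyond 4–5 mm of play, which matches the springy stop, so the catch has caught. I ease the door down, release the handle and go to the knob.

play_rows(plan=[[[1,0.003,0,0,0],[1,0.006,0,0,0],[1,0.0075,0,0,0],[0.5,0.0075,0,0,0],[0.5,0.0075,0,0,0],[0.5,0.0075,0,0,0],[0.5,0.0075,0,0,0],[0.35,-0.02,0,0,0],[0.35,-0.05,0,0,0],[0.35,-0.065,0,0,0],[0.35,-0.065,0,0,0]]])

```text
clock: 4.9
position: [0.5132, -0.0462, 0.2157]
ee_rot: [0.512, 0.487, 0.512, -0.488]
contact_force: [0.7, 0.3, 0.0]
width: 0.0558
```

```bash
python3 st.py; python3 - <<'E'
from h import *
k=box(-88,-90,143);print(k,shift([*k[:2],.21]),shift([*k[:2],.127]))
p,d=manip.get_image("top");W=cloud("top",d);Z=W[...,2]
cv2.imwrite("pics/top2.png",p[:,:,::-1])
p,d=manip.get_image("side");cv2.imwrite("pics/side2.png",cv2.resize(p[150:270,190:350,::-1],None,fx=4,fy=4,interpolation=cv2.INTER_CUBIC))
E
```

```text
4.9 [ 0.5132 -0.0462  0.2157] q [-0.223  0.196  1.654 -0.002  1.291 -0.271] F [0.7 0.3 0. ] w 0.05584712753495536 turn -0.007281092270811278
0.25 [-34.3  -2.6  -0.2]
0.139 [76.7 -2.5 -0.5]
[ 0.51785223 -0.1958476   0.143     ] [  6.   -2.5 149.7] [ 89.   -2.5 149.5]
```

View pics/side2.png

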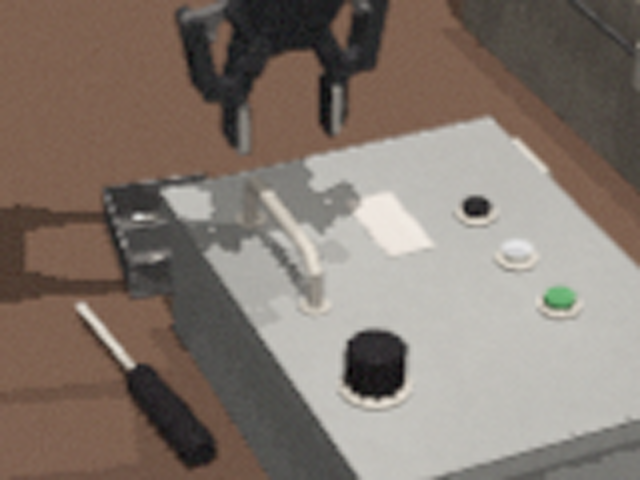

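The gripper is clear above the handle, the door is shut, and the knob sits untouched at (375,365) in the crop.

play_rows(plan=[[[0.35,0,0,0.045,0],[0.35,0,0,0.09,0],[0.35,0,-0.002,0.135,0],[0.35,0.005,-0.0025,0.15,0],[0.35,0.025,-0.0025,0.15,0],[0.35,0.045,-0.0025,0.15,0],[0.35,0.065,-0.0025,0.15,0],[0.35,0.07,-0.0025,0.15,0],[0.35,0.07,-0.0025,0.15,0]]])

```text
clock: 5.9
position: [0.5144, -0.1949, 0.1414]
ee_rot: [0.509, 0.486, 0.515, -0.49]
contact_force: [-0.2, 0.8, 0.5]
width: 0.0553
```

```bash
python3 st.py; python3 - <<'E'
from h import *
k=box(-88,-90,143);print(shift([*k[:2],.127]))
p,d=manip.get_image("side");cv2.imwrite("pics/side3.png",cv2.resize(p[170:290,210:370,::-1],None,fx=4,fy=4,interpolation=cv2.INTER_CUBIC))
E
```

```text
5.9 [ 0.5144 -0.1949  0.1414] q [-0.486  0.31   1.692 -0.004  1.149 -0.533] F [-0.2  0.8  0.5] w 0.055259317178143696 turn 0.0010542355560176774
0.25 [-108.4    2.3 -149.1]
0.139 [   2.6    3.4 -148.9]
[14.4  3.5  1.1]
```

View pics/side3.png

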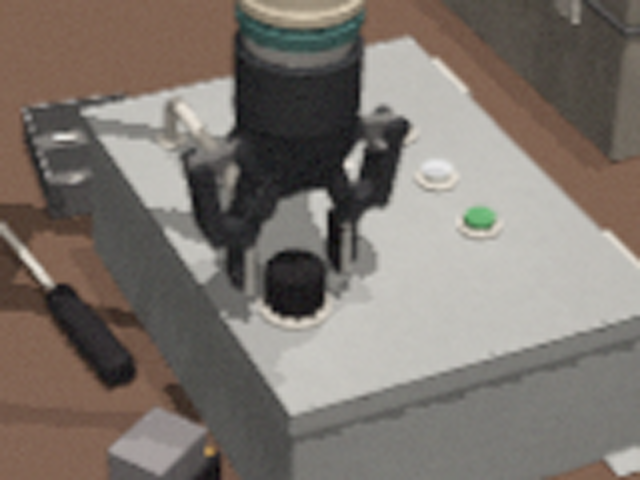

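The fingers straddle the knob, at (240,285) and (340,265) with the knob at (297,285). Next I lower and close.

play_rows(plan=[[[0.35,0.005,0.0035,0.001,0],[0.35,0.012,0.0035,0.001,0],[0.35,0.012,0.0035,0.001,0],[0.7,0.012,0.0035,0.001,0],[1,0.012,0.0035,0.001,0],[1,0.012,0.0035,0.001,0],[1,0.012,0.0035,0.001,0],[1,0.012,0.0035,0.001,0]]])

```text
clock: 6.75
position: [0.5178, -0.1962, 0.131]
ee_rot: [0.51, 0.485, 0.514, -0.49]
contact_force: [-3.8, -0.4, 4.9]
width: 0.0346
```

```bash
python3 st.py
```

```text
6.75 [ 0.5178 -0.1962  0.131 ] q [-0.485  0.323  1.7   -0.005  1.127 -0.531] F [-3.8 -0.4  4.9] w 0.034574716995278414 turn 0.0193122008414854
0.25 [-118.9   -0.9 -150.4]
0.139 [-7.900e+00  1.000e-01 -1.504e+02]
```

Gripped. Now I turn it 76° anticlockwise, which is negative about the downward tool x.

play_rows(plan=[[[1,0,0,0,-7],[1,0,0,0,-14],[1,0,0,0,-21],[1,0,0,0,-28],[1,0,0,0,-35],[1,0,0,0,-42],[1,0,0,0,-49],[1,0,0,0,-56],[1,0,0,0,-63],[1,0,0,0,-70],[1,0,0,0,-76],[1,0,0,0,-76]]])

```text
clock: 7.95
position: [0.5194, -0.1949, 0.1311]
ee_rot: [0.702, 0.07, 0.706, -0.069]
contact_force: [3.1, 5.2, 1.3]
width: 0.0349
```

```bash
python3 st.py; python3 - <<'E'
from h import *
print(manip.get_state()["moment"])
E
```

```text
7.95 [ 0.5194 -0.1949  0.1311] q [-4.840e-01  3.240e-01  1.699e+00 -1.000e-03  1.125e+00 -1.858e+00] F [3.1 5.2 1.3] w 0.03488794209750199 turn 75.99098291987852
0.25 [-118.6  144.4  -38.4]
0.139 [ -7.6 144.3 -37.7]
[ 0.56612458 -0.47705223  0.01753187]
```

play_rows(plan=[[[0.35,0,0,0,-76],[0.35,0,0,0,0],[0.35,0,0,0,0]]])

```text
clock: 8.25
position: [0.5199, -0.1951, 0.131]
ee_rot: [0.702, 0.07, 0.705, -0.069]
contact_force: [-0.0, 0.4, 0.1]
width: 0.0554
```

My first row there carried a stray −76° turn. It was capped at about 8°, was anticlockwise, and has been undone. Now I lift off and look.

play_rows(plan=[[[0.35,-0.03,0,0,0],[0.35,-0.075,0,0,0],[0.35,-0.085,0,0,8],[0.4,-0.085,0,0,16],[0.4,-0.085,0,0,24],[0.4,-0.085,0,0,32],[0.45,-0.085,0,0,40],[0.5,-0.085,0,0,48],[0.5,-0.085,0,0,56],[0.5,-0.085,0,0,64],[0.5,-0.085,0,0,72],[0.5,-0.085,0,0,76]]])

```text
clock: 9.45
position: [0.5206, -0.1955, 0.216]
ee_rot: [0.51, 0.488, 0.512, -0.49]
contact_force: [-0.1, -0.3, 0.5]
width: 0.0427
```

```bash
python3 st.py; python3 - <<'E'
from h import *
p,d=manip.get_image("side");cv2.imwrite("pics/side4.png",cv2.resize(p[150:290,190:370,::-1],None,fx=4,fy=4,interpolation=cv2.INTER_CUBIC))
E
```

```text
9.45 [ 0.5206 -0.1955  0.216 ] q [-4.840e-01  2.590e-01  1.568e+00 -1.000e-03  1.319e+00 -5.280e-01] F [-0.1 -0.3  0.5] w 0.0427118068965878 turn -0.2568370299743582
0.25 [ -33.8   -3.5 -149.8]
0.139 [  77.2   -3.1 -149.7]
```

View pics/side4.png

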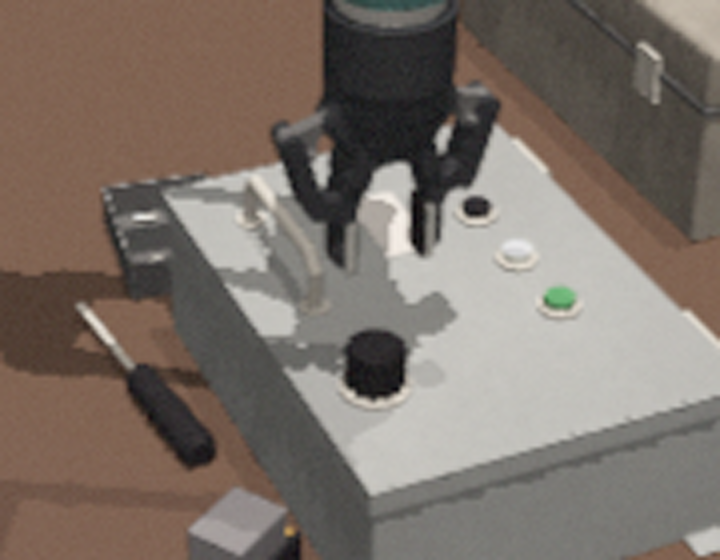

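The gripper is clear of the knob at (375,365), which carries no visible mark, so the tug will tell. Back to the handle.

play_rows(plan=[[[0.5,0,0,-0.045,0],[0.5,0,0,-0.09,0],[0.5,0,-0.002,-0.135,0],[0.5,0,-0.003,-0.15,0],[0.5,0.03,-0.003,-0.15,0],[0.5,0.055,-0.002,-0.15,0],[0.5,0.073,-0.002,-0.15,0],[0.5,0.077,-0.002,-0.15,0],[1,0.077,-0.002,-0.15,0],[1,0.077,-0.002,-0.15,0],[1,0.077,-0.002,-0.15,0],[1,0.077,-0.002,-0.15,0]]])

```text
clock: 10.7
position: [0.5101, -0.0462, 0.1401]
ee_rot: [0.509, 0.487, 0.513, -0.491]
contact_force: [-6.0, -1.5, 2.5]
width: 0.0084
```

play_rows(plan=[[[1,0,0,0,0],[1,0,0,0,0]]])

```text
clock: 10.9
position: [0.51, -0.0462, 0.1403]
ee_rot: [0.509, 0.487, 0.513, -0.49]
contact_force: [-0.8, -0.2, -4.9]
width: 0.0081
```

```bash
python3 st.py
```

```text
10.9 [ 0.51   -0.0462  0.1403] q [-0.225  0.256  1.775 -0.002  1.117 -0.269] F [-0.8 -0.2 -4.9] w 0.008102936112888738 turn -0.23933831620668633
0.25 [-1.097e+02 -1.000e-01 -2.000e-01]
0.139 [ 1.3  0.6 -0.2]
```

Gentle tug of about 8 mm to check it is free (y shift = box x).

play_rows(plan=[[[1,-0.0015,0,0,0],[1,-0.003,0,0,0],[1,-0.0045,0.0005,0,0],[1,-0.006,0.001,0,0],[1,-0.0075,0.0015,0,0],[1,-0.0075,0.0015,0,0]]])

```text
clock: 11.5
position: [0.5116, -0.0462, 0.1479]
ee_rot: [0.509, 0.487, 0.513, -0.49]
contact_force: [-0.5, 0.1, -5.1]
width: 0.0085
```

```bash
python3 st.py; python3 - <<'E'
from h import *
h0=hand(0.034)
for t in np.linspace(.034,.86,13): print(round(t,2),(np.r_[-(hand(t)-h0)[2],(B.T@(hand(t)-h0))[0]]).round(4))
E
```

```text
11.5 [ 0.5116 -0.0462  0.1479] q [-0.224  0.251  1.761 -0.002  1.136 -0.268] F [-0.5  0.1 -5.1] w 0.008463753596911615 turn -0.23389206196968923
0.25 [-102.1   -1.7   -0.2]
0.139 [ 8.9 -0.9 -0.2]
0.03 [-0.  0.]
0.1 [-0.015   0.0039]
0.17 [-0.0298  0.0089]
0.24 [-0.0441  0.0148]
0.31 [-0.0581  0.0218]
0.38 [-0.0715  0.0296]
0.45 [-0.0843  0.0384]
0.52 [-0.0965  0.048 ]
0.58 [-0.108   0.0585]
0.65 [-0.1188  0.0697]
0.72 [-0.1288  0.0817]
0.79 [-0.1379  0.0942]
0.86 [-0.1461  0.1074]
```

Free: only 5 N at 7.6 mm. I swing up along the arc.

play_rows(plan=[[[1,-0.0075,0.002,0,0],[1,-0.015,0.004,0,0],[1,-0.0225,0.0063,0,0],[1,-0.03,0.009,0,0],[1,-0.037,0.0118,0,0],[1,-0.044,0.0148,0,0],[1,-0.051,0.0182,0,0],[1,-0.058,0.0218,0,0],[1,-0.065,0.0257,0,0],[1,-0.0715,0.0296,0,0],[1,-0.078,0.034,0,0],[1,-0.0843,0.0384,0,0]]])

```text
clock: 12.7
position: [0.5489, -0.0443, 0.2326]
ee_rot: [0.508, 0.486, 0.514, -0.491]
contact_force: [-6.1, 0.2, -2.1]
width: 0.0084
```

```bash
cat > arc.py <<'E'
from h import *
from scipy.optimize import minimize_scalar
p,R=tool();g=p-R[:,0]*.019;th=minimize_scalar(lambda t:np.sum((hand(t)-g)**2),bounds=(0,1.4),method="bounded").x
print("theta",th,"err mm",((B.T@(g-hand(th)))*1000).round(1))
for t in np.linspace(th,.88,9): print(round(t,3),(R.T@(hand(t)-hand(th))).round(4))
E
python3 st.py;python3 arc.py; python3 - <<'E'
from h import *
p,d=manip.get_image("side");cv2.imwrite("pics/side5.png",cv2.resize(p[90:290,170:410,::-1],None,fx=3,fy=3,interpolation=cv2.INTER_CUBIC))
E
```

```text
12.7 [ 0.5489 -0.0443  0.2326] q [-0.206  0.245  1.546 -0.002  1.362 -0.25 ] F [-6.1  0.2 -2.1] w 0.00844945423348145 turn -0.2283676268883469
0.25 [-17.  -38.6   0. ]
0.139 [ 94.  -37.4   0.1]
theta 0.4459843471113938 err mm [-1.2 -0.1  0.9]
0.446 [0. 0. 0.]
0.5 [-0.0098  0.0074 -0.    ]
0.554 [-0.0191  0.0153 -0.0001]
0.609 [-0.028   0.0238 -0.0001]
0.663 [-0.0364  0.0327 -0.0002]
0.717 [-0.0444  0.042  -0.0002]
0.771 [-0.0518  0.0518 -0.0002]
0.826 [-0.0587  0.0619 -0.0003]
0.88 [-0.065   0.0724 -0.0003]
```

View pics/side5.png

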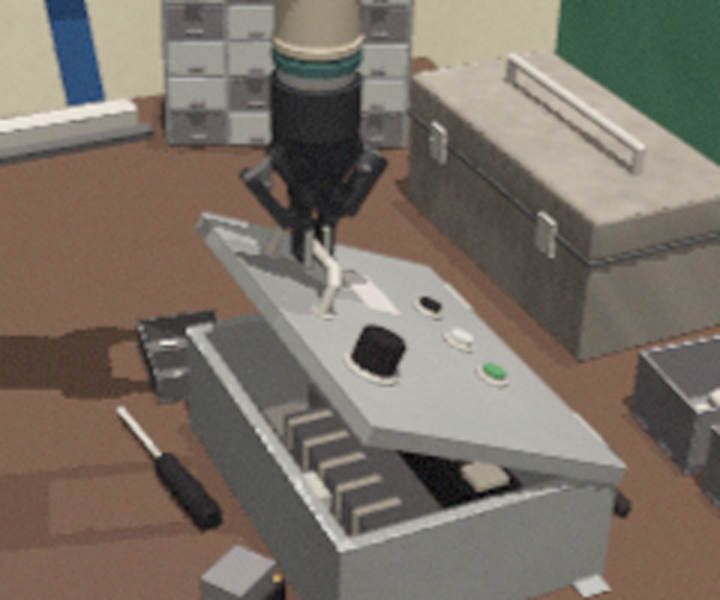

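The door stands at about 0.45 rad with the bar still between the fingers at (320,245), and the inside is visible. I continue to about 0.85 rad.

play_rows(plan=[[[1,-0.005,0.0037,0,0],[1,-0.0105,0.008,0,0],[1,-0.019,0.0153,0,0],[1,-0.028,0.0238,0,0],[1,-0.0364,0.0327,0,0],[1,-0.0444,0.042,0,0],[1,-0.0518,0.0518,0,0],[1,-0.0555,0.057,0,0],[1,-0.0587,0.0619,0,0],[1,-0.061,0.066,0,0],[1,-0.061,0.066,0,0],[1,-0.061,0.066,0,0]]])

```text
clock: 13.95
position: [0.6168, -0.0409, 0.2964]
ee_rot: [0.509, 0.487, 0.513, -0.49]
contact_force: [-6.2, 0.9, 1.7]
width: 0.0083
```

play_rows(plan=[[[1,0,0,0,0],[1,0,0,0,0],[1,0,0,0,0],[1,0,0,0,0],[1,0,0,0,0],[1,0,0,0,0]]])

```text
clock: 14.55
position: [0.6168, -0.0408, 0.2965]
ee_rot: [0.509, 0.487, 0.513, -0.49]
contact_force: [-3.2, 0.7, -1.9]
width: 0.0082
```

```bash
python3 st.py;python3 arc.py|head -1; python3 - <<'E'
from h import *
p,d=manip.get_image("side");cv2.imwrite("pics/side6.png",cv2.resize(p[70:310,150:430,::-1],None,fx=2.5,fy=2.5,interpolation=cv2.INTER_CUBIC))
W=cloud("side",d)
# door plane angle: points on panel right of the bar, fit from pixel mask in box frame
q=(W.reshape(-1,3)-C)@B*1000; k=(d.ravel()>0)&(q[:,1]>-175)&(q[:,1]<-120)&(q[:,0]>-60)&(q[:,0]<120)&(q[:,2]>130)
q=q[k];f=np.polyfit(q[:,0],q[:,2],1);print(len(q),f,"door angle",-np.arctan(f[0]))
p,d=manip.get_image("top");cv2.imwrite("pics/top6.png",p[:,:,::-1])
E
```

```text
14.55 [ 0.6168 -0.0408  0.2965] q [-0.178  0.319  1.283 -0.     1.546 -0.223] F [-3.2  0.7 -1.9] w 0.008190696161592006 turn -0.2148655848247797
0.25 [  47.2 -106.     0.5]
0.139 [ 158.2 -105.3    0.6]
theta 0.8567824381888932 err mm [-1.9  0.   3.2]
313 [ -1.08224587 263.73333389] door angle 0.8248762754940852
```

View pics/side6.png

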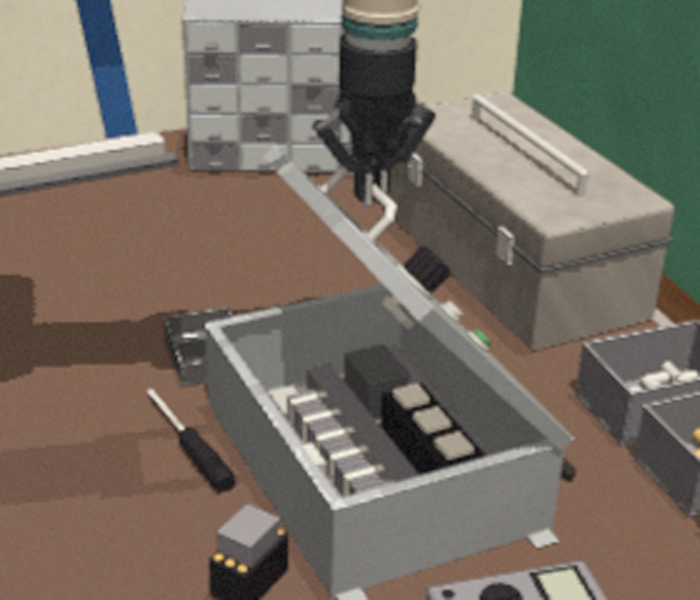

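View pics/top6.png

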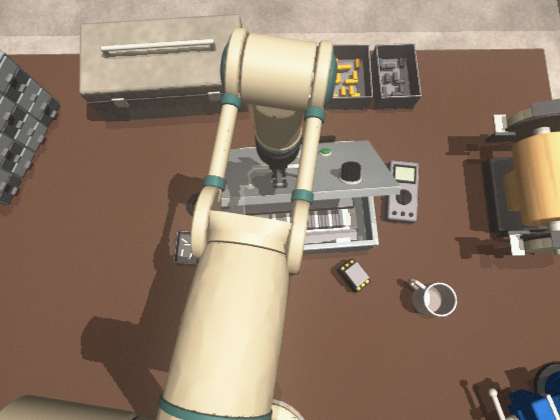

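The door stands open at (350,240)–(500,400) in the side crop, with the bar in the fingers at (370,190). The screwdriver, contactor, meter, mug and tray look where they were.

```bash
python3 -c "
from rig import manip
s=manip.get_state();print(s['width'],s['qd'].round(3));print(manip.sign_off())"
```

```text
0.008378907714638631 [-0.001 -0.001  0.002  0.     0.    -0.   ]
the job is handed in; nothing more can be done
None
```

The door is open to roughly 47–49° and still held by its handle in the gripper. I handed the job in at about 14.7 s.

- **Tug:** the first pull on the handle met a springy stop after 4–5 mm of play, reaching 18 N at 6 mm. That meant the catch was holding, so I stopped there.
- **Freeing it:** I gripped the knob and turned it 76° anticlockwise. A second tug of 7.6 mm then took only 5 N, so the door was free.
- **Swing:** I lifted the door along its arc, with the bar turning between the fingers.

**Last checks**
- **Door angle:** the arm's position gave 0.857 rad and the depth image 0.825 rad. They differ by 0.03 rad, but both are above 45°.
- **Grip:** the fingers were still closed on the bar, with an opening of about 8 mm, and the arm was at rest.
- **Bystanders:** the screwdriver, contactor, meter, mug and tray look unmoved. The tape and pliers were mostly hidden by the arm and door in the last pictures, so I could not check them fully.

**Slip:** while releasing the knob I left a stray turn in one row. It went up to 8° further anticlockwise and was undone at once, with no visible harm.

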